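Bring the green spice jar round to the front and hold the carousel

TASK

Gently turn the spice carousel by the knob on top until the jar with the green cap and green label faces squarely to the front edge of the worktop (the side away from the robot). Finish while still gripping the knob, holding the turntable still so that the cook can take the jar out: do not let go at the end. All the jars stay standing in their places, and the mug, carton and pot round about are left alone.

Things in the scene. Friction and masses are not known exactly. Their poses are not given: they have to be found in the camera images.
- foot: round black foot of the spice carousel, 156 mm across, fixed to the worktop (does not slide). Origin: centre of its underside on the worktop, on the carousel's vertical turning axis. Its axes are the world's: +x points from the robot straight out to the front edge of the worktop, which is 'the front'
- knob: dark wooden round knob on top of the carousel's central steel post, 37 mm across and 34 mm tall, fixed to the turntable so that turning it turns everything. Origin: centre of its underside, on the axis, 156 mm above the worktop; the straight side runs from 6 to 28 mm above that. The post below it is 11 mm across
- knob_grip (a point): centre of the knob, on the turning axis, 173 mm above the worktop: the height to grip. Nothing stands higher than 125 mm (other than the post and knob) on the carousel
- turntable (a joint): angle (rad) that the wooden turntable has turned since the start: 0 at the start wherever it stands, growing anticlockwise seen from above, free to turn many times both ways. The turntable is a disc 200 mm across, its top 28 mm above the worktop, on a light ball bearing (about 0.03 Nm of friction, no detents, no spring): it stays where it is left but is easily nudged
- jar_green: the wanted jar: glass with GREEN cap and GREEN wrap-round label. All six jars are the same size, 43 mm across and 95 mm tall, standing loose on the turntable, each inside a wire ring 60 mm above the worktop with 2 mm of play. Origin: centre of its underside. The six places are evenly spaced at 60 degrees, 70 mm out from the turning axis
- jar_red: one of the other jars on the carousel: red cap, white label, red contents; size and origin as the green one
- jar_black: one of the other jars on the carousel: black cap, white label, dark contents; size and origin as the green one
- jar_white: one of the other jars on the carousel: white cap, white label, pale contents; size and origin as the green one
- jar_orange: one of the other jars on the carousel: orange cap, white label, yellow contents; size and origin as the green one
- jar_grey: one of the other jars on the carousel: grey cap, white label, brown contents; size and origin as the green one
- mug: bystander: blue ceramic mug, 82 mm across, 92 mm tall, beside the carousel on the robot's left (+y). Origin: centre of its underside
- carton: bystander: flat orange and cream food carton lying on the worktop, 150 x 85 x 45 mm, beside the carousel on the robot's right (-y). Origin: centre of its underside
- pot: bystander: small white pot with a white cap and blue label, 54 mm across, 72 mm tall, on the worktop beyond the carousel. Origin: centre of its underside

How it is judged:
At the end, for the whole second after the job is handed in: The green jar stands on the +x side of the axis, its centre within 14 mm (about 11 degrees) of the line from the axis straight to the front; turntable still (under 0.1 rad/s); fingers gripping the knob (over 2 N, TCP within 25 mm of its centre); all six jars upright in their rings (x of jar_green in the frame of foot above 0.055 m and y of jar_green in the frame of foot between -0.014 and 0.014 m and velocity of joint turntable between -0.1 and 0.1 rad/s and contact force between the fingers and knob above 2 N and distance between the grasp point and knob_grip below 0.025 m and angle between each of jar_green, jar_red, jar_black, jar_white, jar_orange, jar_grey's own z axis and vertical below 0.15 rad and horizontal distance between jar_green and foot between 0.062 and 0.078 m and height (world z) of each of jar_green, jar_red, jar_black, jar_white, jar_orange, jar_grey below 0.035 m and horizontal distance between jar_red and foot between 0.062 and 0.078 m and horizontal distance between jar_black and foot between 0.062 and 0.078 m and horizontal distance between jar_white and foot between 0.062 and 0.078 m and horizontal distance between jar_orange and foot between 0.062 and 0.078 m and horizontal distance between jar_grey and foot between 0.062 and 0.078 m); the arm keeps its last pose, push and grip.
It fails at once if the carousel is spun (faster than 3 rad/s) instead of turned gently (velocity of joint turntable above 3 rad/s or velocity of joint turntable below -3 rad/s).
It fails at once if a jar is tipped (over 0.35 rad) or lifted out of its place (angle between any of jar_green, jar_red, jar_black, jar_white, jar_orange, jar_grey's own z axis and vertical above 0.35 rad or height (world z) of any of jar_green, jar_red, jar_black, jar_white, jar_orange, jar_grey above 0.06 m).
It fails at once if the mug, the carton or the pot is pushed away (over 20 mm) or knocked over (distance of any of mug, carton, pot from where it was at the start of the episode above 0.02 m or angle between any of mug, carton, pot's own z axis and vertical above 0.4 rad).
It also fails if it takes over 67 s, if anything falls off the work surface, if the arm or the gripper's body presses on something with over 40 N, if the wrist force passes 120 N, or if a joint passes its speed limit or range.

ROBOT

A 7-joint arm with a two-finger parallel gripper is mounted at the origin on the work surface. World frame = base frame: x ahead of the robot, y to its left, z up, the work surface at z = 0. Lengths are in m, angles in rad, forces in N, time in s.
With the tool pointing down it reaches from about 0.425 to 0.925 m from the base axis. Payload 6.8 kg.
Tool frame: the origin (TCP) lies between the finger pads, 19 mm behind the fingertips; this is the grasp point; y points along the fingers, z is the direction in which the jaws open and shut, and the axes are right-handed (so a half turn about y gives the same grasp; the last joint's range is limited). The gripper opens to 85 mm and grips with 20 to 120 N. Pads are 22 mm wide; open, the fingers measure 114 mm over their backs; the gripper's body (76 mm by 85 mm) begins 54 mm behind the grasp point. The pads swing forward as they close: fully open they stand 13 mm farther back than shut.
Start: joints at [0.997, 0.477, 0.022, 1.555, -0.011, 1.109, -0.083], TCP at [0.303, -0.603, 0.25] pointing down, gripper open.
Joint ranges: [-2.96, 2.96], [-0.34, 2.1], [-1.41, 1.46], [0.24, 2.44], [-1.37, 4.51], [0.17, 1.92], [-2.96, 2.96]. Speed limits (rad/s): [2.39, 2.39, 3.14, 3.14, 3.14, 3.14, 3.14].

INTERFACE

Orientations are given as a unit quaternion [w, x, y, z].
In Python, from station import bot gives the robot as it stands. The module is installed in compiled form; this text tells all that it offers.
- The arm moves only by the shell command python3 -m crank 'ROWS' [FORCE]. ROWS is JSON, a list of rows, each an object with "linear": the shift along the tool's x, y, z in m, a list of three; "dr": the turn, a rotation vector about the tool's x, y, z in degrees, a list of three; "hand": the gripper command: -1 is shut, 1 is fully open, values between are in proportion. A call has 1 to 10 rows; each row is the pose to reach, as a shift and turn from the pose commanded when the call began, along the tool's axes at that moment; what a row does not reach only later rows make up. A row lasts 1/12 s, in which the tool goes at most 41.7 mm and 7.16 degrees, less where a joint would pass 70% of its speed; a pose out of reach is approached as far as the arm can. A call with a gripper value outside its range is refused whole. The fingers move at their own pace and stop on an object; FORCE is the grip in N (left out, the last holds). Time passes only in rows, so rows that repeat a pose let the fingers close. It gives the time, the measured TCP pose, the force and the opening at its end, in the units of the state.
- bot.get_obs(): the state, without advancing time (a new reading comes with each control period).
- bot.read_camera(name): name is "side" or "top"; returns the picture (400x640x3 uint8, blue, green, red); there is no depth.
- bot.camera_params(name): a dict with "K" (3x3 intrinsics, pixels), "R" (3x3) and "t" (3): a world point X has camera coordinates R X + t. Camera axes: x right, y down, z forward; pixel columns grow to the right and rows downward; lengths in m; the calibration is good to about 2 mm. A picture is of the moment at which its call begins. camera_params takes no time and is no camera call.
- bot.hand_in(): hands the job in, once; it reports no verdict.
Trained networks look in the newest picture that a camera, given by its name, has taken for a name from the list of things; names that differ only in an ending like _2 or _b are one class to them, and where a whole thing is asked for, a point or a joint stands for the part that bears it (a point fixed in the world has none). Each returns a list of dicts, best first, with "score" (0 to 1); they miss things now and then, are a little off and sometimes report something else, mostly with a low value. They report only what shows in the picture. A call takes as long as a camera call.
- bot.search_frame(camera, target): "extent" ([left, top, right, bottom] in pixels, round what is visible of it).
- bot.cut_out(camera, target): "pixels" (400x640 bool, what is visible of it) and "extent" ([left, top, right, bottom] in pixels, round what is visible of it).
- bot.place_of(camera, target): "xy" ([column, row] in pixels: a listed point, or the origin of a listed thing).
The state is a dict: "t": time; "q": joint angles; "joint_vel": joint speeds; "joint_torque": joint torques, N m; "eef_pos": TCP position; "tool_rot": TCP orientation; "contact_force": force on the tool from outside, world axes, zero at the start; "torque": the same for the moment, N m; "gripper_width": opening from 0.0 (shut) to 1.0 (fully open).
Only numpy, scipy, OpenCV 4.12 (cv2) and the standard library are available. Lean on these libraries where they do the work, as an engineer would, in place of code of your own. Each camera call takes 0.05 s, during which the arm holds its last target. There are 200 camera calls.

## Working session

There is one attempt and no reset: what is moved stays moved. The work goes in short steps, Python scripts to look and compute and a shell command to move; the robot and the scene stay as the last step left them, time stands still between calls to the robot, and variables do not carry over. Pictures are saved under pics/ and viewed, about 8 in all and at most 12, crops included, and the job is handed in when it is done.

```bash
mkdir -p pics; cat > h.py <<'E'
from station import bot
import numpy as np, cv2
from scipy.spatial.transform import Rotation as Rn
def ray(cam,xy,z):
    p=bot.camera_params(cam);K,R,t=map(np.array,(p["K"],p["R"],p["t"]))
    d=R.T@np.linalg.inv(K)@np.array([xy[0],xy[1],1.]);c=-R.T@t
    return c+d*(z-c[2])/d[2]
def tool():
    o=bot.get_obs();q=o["tool_rot"];return o,Rn.from_quat([q[1],q[2],q[3],q[0]])
E
python3 - <<'E'
from h import *
np.set_printoptions(precision=4,suppress=True)
a=bot.read_camera("top");b=bot.read_camera("side")
cv2.imwrite("pics/top.png",a);cv2.imwrite("pics/side.png",b)
for c in("top","side"):
  for n,z in(("knob_grip",.173),("knob",.156),("foot",0),("jar_green",.028),("jar_red",.028),("jar_black",.028)):
    r=bot.place_of(c,n)
    for x in r[:2]: print(c,n,x["score"],x["xy"],ray(c,x["xy"],z))
o,R=tool();print(o);print(R.as_matrix())
for c in("top","side"):
  p=bot.camera_params(c);print(c,-np.array(p["R"]).T@p["t"])
E
```

```text
top knob_grip 0.82 [293.5, 218.5] [0.5804 0.0727 0.173 ]
top knob 0.84 [292.6, 220.5] [0.5777 0.075  0.156 ]
top jar_green 0.78 [284.2, 250.3] [0.5171 0.0995 0.028 ]
top jar_green 0.69 [272.6, 202.6] [0.6322 0.1261 0.028 ]
top jar_red 0.52 [311.1, 243.9] [0.531 0.035 0.028]
top jar_black 0.94 [273.6, 201.2] [0.6356 0.1237 0.028 ]
side knob 0.94 [337.4, 218.0] [0.5768 0.0736 0.156 ]
side jar_green 0.64 [352.4, 275.9] [0.518  0.0997 0.028 ]
side jar_green 0.23 [270.3, 221.3] [0.7445 0.083  0.028 ]
side jar_red 0.92 [365.8, 248.3] [0.5279 0.0257 0.028 ]
side jar_black 0.68 [301.1, 255.8] [0.6339 0.1189 0.028 ]
{'t': 0.7, 'q': array([ 0.9969,  0.477 ,  0.0224,  1.5554, -0.0115,  1.1093, -0.0831]), 'joint_vel': array([-0.0019, -0.0007,  0.0015, -0.0012,  0.0024, -0.0007, -0.    ]), 'joint_torque': array([ -0.0007, -59.6177,   1.606 , -28.1501,   0.0125,   0.0016,
         0.    ]), 'eef_pos': array([ 0.3031, -0.6031,  0.25  ]), 'tool_rot': array([-0.1632,  0.1632, -0.688 ,  0.6881]), 'contact_force': array([-0.0794, -0.4275, -0.0193]), 'torque': array([ 0.0342,  0.0764, -0.0426]), 'gripper_width': 0.9988207195895417}
[[-0.8935  0.      0.4491]
 [-0.4491 -0.0001 -0.8935]
 [ 0.     -1.      0.0001]]
top [0.5083 0.052  1.0186]
side [0.3524 0.4847 0.789 ]
```

View pics/top.png

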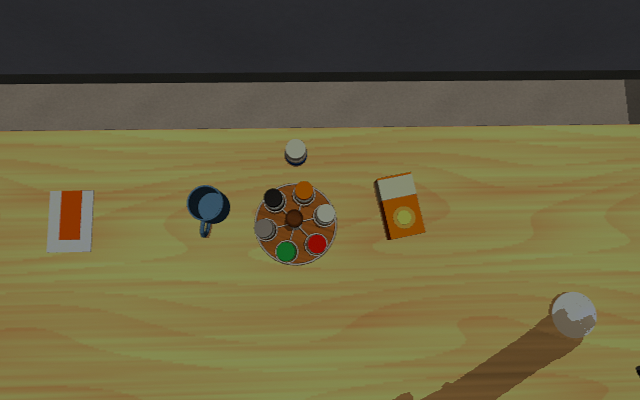

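View pics/side.png

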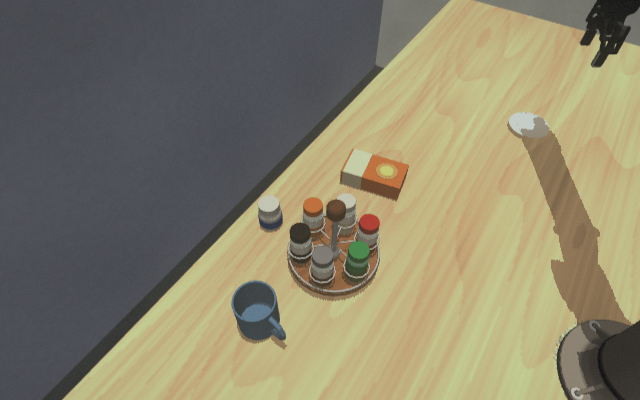

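The green cap is at (286,251) and the knob at (293,218) in the top view, so green is at the back, slightly left. In the side view the green cap is at (358,252) and the knob at (336,210), which agrees with the top view. Next I refine the axis and green's angle from the caps.

```bash
cat >> h.py <<'E'
def green(cam,im,z=.123):
    h=cv2.cvtColor(im,cv2.COLOR_BGR2HSV);m=cv2.inRange(h,(50,120,60),(75,255,255))
    n,l,s,c=cv2.connectedComponentsWithStats(m);i=1+np.argmax(s[1:,4]);return c[i],s[i],ray(cam,c[i],z)
E
python3 - <<'E'
from h import *
np.set_printoptions(precision=4,suppress=True)
a=cv2.imread("pics/top.png");b=cv2.imread("pics/side.png")
print(green("top",a),green("side",b,.118))
for c in("top","side"):
  bot.read_camera(c)
  for n,z in(("knob",.173),("turntable",.026)):
    for r in bot.cut_out(c,n)[:1]:
      ys,xs=np.nonzero(r["pixels"]);e=r["extent"];print(c,n,r["score"],e,ray(c,(xs.mean(),ys.mean()),z),ray(c,((e[0]+e[2])/2,(e[1]+e[3])/2),z))
o,R=tool()
p0=np.array([.579,.0745,.25]);print("shift in tool axes",R.inv().apply(p0-o["eef_pos"]))
E
```

```text
Traceback (most recent call last):
  File "h.py", line 12, in green
    n,l,s,c=cv2.connectedComponentsWithStats(m);i=1+np.argmax(s[1:,4]);return c[i],s[i],ray(cam,c[i],z)
                                                    ~~~~~~~~~^^^^^^^^^
ValueError: attempt to get argmax of an empty sequence
```

```bash
sed -i 's/(50,120,60),(75,255,255)/(45,100,40),(88,255,255)/' h.py
python3 - <<'E'
from h import *
np.set_printoptions(precision=4,suppress=True)
a=cv2.imread("pics/top.png");b=cv2.imread("pics/side.png")
print(cv2.cvtColor(a,cv2.COLOR_BGR2HSV)[251,286],cv2.cvtColor(b,cv2.COLOR_BGR2HSV)[246,358])
try: print(green("top",a),green("side",b,.118))
except Exception as e: print(e)
for c in("top","side"):
  bot.read_camera(c)
  for n,z in(("knob",.173),("turntable",.026)):
    for r in bot.cut_out(c,n)[:1]:
      ys,xs=np.nonzero(r["pixels"]);e=r["extent"];print(c,n,r["score"],e,ray(c,(xs.mean(),ys.mean()),z),ray(c,((e[0]+e[2])/2,(e[1]+e[3])/2),z))
o,R=tool()
p0=np.array([.579,.0745,.25]);print("shift in tool axes",R.inv().apply(p0-o["eef_pos"]))
E
```

```text
[ 67 204 101] [ 61 113 135]
(array([285.7831, 251.2305]), array([277, 242,  19,  19, 295], dtype=int32), array([0.5142, 0.0916, 0.123 ])) (array([358.5993, 249.7671]), array([348, 241,  22,  18, 292], dtype=int32), array([0.5169, 0.0905, 0.118 ]))
top knob 0.8 [285.5, 206.1, 301.0, 229.4] [0.5819 0.0727 0.173 ] [0.5819 0.0732 0.173 ]
top turntable 0.75 [253.9, 220.2, 274.0, 239.0] [0.5693 0.148  0.026 ] [0.5675 0.1476 0.026 ]
side knob 0.92 [326.2, 200.7, 347.3, 221.4] [0.5836 0.0714 0.173 ] [0.5803 0.0715 0.173 ]
side turntable 0.93 [286.6, 198.0, 379.3, 299.2] [0.5736 0.0771 0.026 ] [0.5874 0.0647 0.026 ]
shift in tool axes [-0.5508 -0.     -0.4816]
```

```bash
python3 -m crank '[{"linear":[-0.028,0,-0.024],"dr":[0,-6,0],"hand":1},{"linear":[-0.056,0,-0.048],"dr":[0,-12,0],"hand":1},{"linear":[-0.084,0,-0.072],"dr":[0,-18,0],"hand":1},{"linear":[-0.112,0,-0.096],"dr":[0,-24,0],"hand":1},{"linear":[-0.14,0,-0.12],"dr":[0,-30,0],"hand":1},{"linear":[-0.168,0,-0.144],"dr":[0,-36,0],"hand":1},{"linear":[-0.196,0,-0.168],"dr":[0,-42,0],"hand":1},{"linear":[-0.224,0,-0.192],"dr":[0,-48,0],"hand":1},{"linear":[-0.252,0,-0.216],"dr":[0,-54,0],"hand":1},{"linear":[-0.275,0,-0.24],"dr":[0,-60,0],"hand":1}]' 40
python3 - <<'E'
from h import *
np.set_printoptions(precision=4,suppress=True)
o,R=tool();M=R.as_matrix();print(o["q"],np.degrees(np.arctan2(M[1,2],M[0,2])),R.inv().apply(np.array([.58,.073,.25])-o["eef_pos"]))
a=cv2.imread("pics/top.png")
for n in("black","orange","white","red","grey"):
  pass
for xy in((303.5,190.5),(273.5,198.5),(325,214),(316,244),(264.5,229)): print(ray("top",xy,.123))
E
```

```text
t: 1.83
eef_pos: [0.4422, -0.263, 0.2504]
tool_rot: [-0.487, 0.487, -0.512, 0.513]
contact_force: [2.0, -0.6, 0.3]
gripper_width: 1.0
[ 0.7017  0.2334 -0.3321  1.9168  0.0892  1.0044  0.2784] -2.957856123199229 [-0.3426  0.0005  0.1203]
[0.646  0.0511 0.123 ]
[0.6294 0.117  0.123 ]
[0.5932 0.005  0.123 ]
[0.5284 0.0261 0.123 ]
[0.563 0.137 0.123]
```

```bash
python3 -m crank '[{"linear":[-0.035,0,0.012],"dr":[0,-6,0],"hand":1},{"linear":[-0.07,0,0.024],"dr":[0,-12,0],"hand":1},{"linear":[-0.105,0,0.036],"dr":[0,-18,0],"hand":1},{"linear":[-0.14,0,0.048],"dr":[0,-24,0],"hand":1},{"linear":[-0.175,0,0.06],"dr":[0,-30,0],"hand":1},{"linear":[-0.21,0,0.072],"dr":[0,-36,0],"hand":1},{"linear":[-0.245,0,0.084],"dr":[0,-42,0],"hand":1},{"linear":[-0.28,0,0.096],"dr":[0,-48,0],"hand":1},{"linear":[-0.315,0,0.108],"dr":[0,-54,0],"hand":1},{"linear":[-0.342,0,0.12],"dr":[0,-60,0],"hand":1}]'
python3 -m crank '[{"linear":[0,0,0],"dr":[0,-5,0],"hand":1},{"linear":[0,0,0],"dr":[0,-10,0],"hand":1},{"linear":[0,0,0],"dr":[0,-15,0],"hand":1},{"linear":[0,0,0],"dr":[0,-20,0],"hand":1},{"linear":[0,0,0],"dr":[0,-25,0],"hand":1},{"linear":[0,0,0],"dr":[0,-30,0],"hand":1},{"linear":[0,0,0],"dr":[0,-30,0],"hand":1},{"linear":[0,0,0],"dr":[0,-30,0],"hand":1}]'
python3 - <<'E'
from h import *
np.set_printoptions(precision=4,suppress=True)
o,R=tool();M=R.as_matrix();print(o["q"],np.degrees(np.arctan2(M[1,2],M[0,2])),R.inv().apply(np.array([.58,.072,.173])-o["eef_pos"]));print(M)
for c in("top","side"):
  im=bot.read_camera(c);cv2.imwrite(f"pics/{c}2.png",im)
s=bot.place_of("side","knob_grip");print([(x["score"],x["xy"],ray("side",x["xy"],.173)) for x in s[:2]])
cv2.imwrite("pics/s2c.png",cv2.resize(cv2.imread("pics/side2.png")[120:320,220:460],None,fx=3,fy=3))
E
```

```text
t: 2.67
eef_pos: [0.581, 0.0726, 0.2504]
tool_rot: [0.679, -0.678, 0.2, -0.2]
contact_force: [0.6, -0.0, 0.3]
gripper_width: 1.0
t: 3.33
eef_pos: [0.5807, 0.0691, 0.25]
tool_rot: [0.707, -0.707, 0.021, -0.021]
contact_force: [-0.2, -0.4, -0.7]
gripper_width: 1.006
[ 0.3546  0.4293 -0.757   1.738   0.3256  1.1044  1.0043] 86.51768049257855 [-0.0009  0.077   0.0028]
[[ 0.9982 -0.      0.0607]
 [-0.0607  0.0001  0.9982]
 [-0.     -1.      0.0001]]
[(0.59, [334.5, 210.1], array([0.5851, 0.0719, 0.173 ])), (0.38, [256.3, 321.1], array([0.5708, 0.3239, 0.173 ]))]
```

View pics/s2c.png

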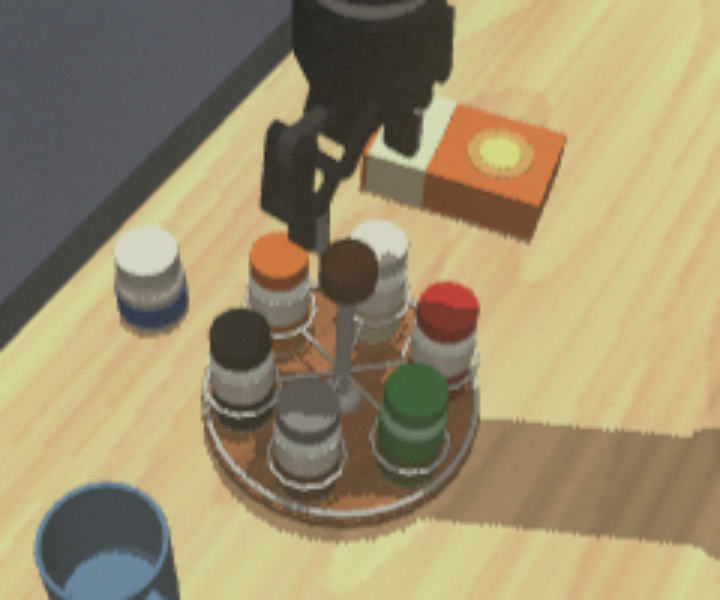

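The picture shows the open gripper above the carousel with the knob clear at about (336,210) and the jars undisturbed. I go down now.

```bash
python3 -m crank '[{"linear":[0,0.013,0.003],"dr":[0,0,0],"hand":1},{"linear":[-0.001,0.026,0.003],"dr":[0,0,0],"hand":1},{"linear":[-0.001,0.039,0.003],"dr":[0,0,0],"hand":1},{"linear":[-0.001,0.052,0.003],"dr":[0,0,0],"hand":1},{"linear":[-0.001,0.065,0.003],"dr":[0,0,0],"hand":1},{"linear":[-0.001,0.077,0.003],"dr":[0,0,0],"hand":1},{"linear":[-0.001,0.077,0.003],"dr":[0,0,0],"hand":1},{"linear":[-0.001,0.077,0.003],"dr":[0,0,0],"hand":1}]' 30
python3 - <<'E'
from h import *
np.set_printoptions(precision=4,suppress=True)
o,R=tool();print(o["q"],o["contact_force"],R.inv().apply(np.array([.58,.072,.173])-o["eef_pos"]))
for c in("top","side"):
  im=bot.read_camera(c);cv2.imwrite(f"pics/{c}3.png",im)
cv2.imwrite("pics/s3c.png",cv2.resize(cv2.imread("pics/side3.png")[120:320,220:460],None,fx=3,fy=3))
E
```

```text
t: 4.15
eef_pos: [0.5794, 0.0723, 0.172]
tool_rot: [-0.707, 0.707, -0.021, 0.02]
contact_force: [0.5, -0.7, 0.2]
gripper_width: 0.998
[ 0.3129  0.5134 -0.7178  1.8135  0.4023  0.9678  0.9383] [ 0.4844 -0.674   0.2005] [ 0.0006 -0.001  -0.0003]
```

View pics/s3c.png

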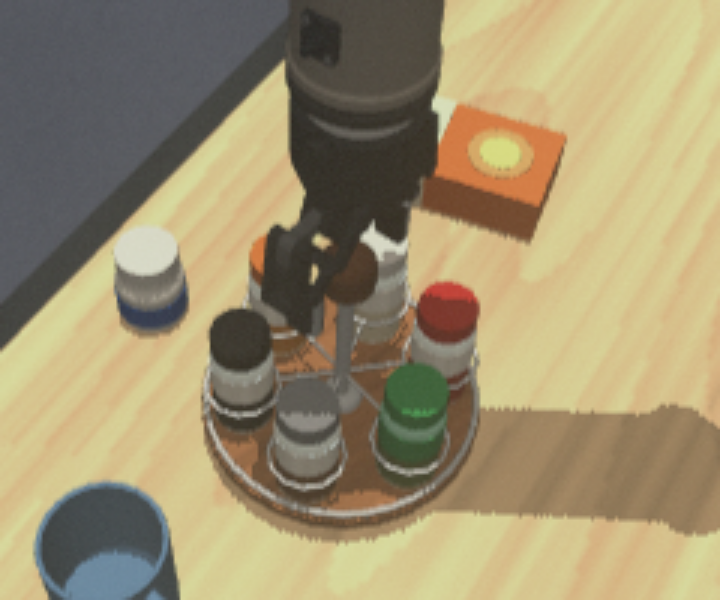

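The knob at (337,210) sits between the fingers and nothing has been touched. I close the gripper.

```bash
R='x'; python3 -m crank '[{"linear":[0,0,0],"dr":[0,0,0],"hand":0.4},{"linear":[0,0,0],"dr":[0,0,0],"hand":0.2},{"linear":[0,0,0],"dr":[0,0,0],"hand":0},{"linear":[0,0,0],"dr":[0,0,0],"hand":-0.2},{"linear":[0,0,0],"dr":[0,0,0],"hand":-0.4},{"linear":[0,0,0],"dr":[0,0,0],"hand":-1},{"linear":[0,0,0],"dr":[0,0,0],"hand":-1},{"linear":[0,0,0],"dr":[0,0,0],"hand":-1},{"linear":[0,0,0],"dr":[0,0,0],"hand":-1},{"linear":[0,0,0],"dr":[0,0,0],"hand":-1}]' 30
```

```text
t: 5.08
eef_pos: [0.58, 0.0713, 0.1737]
tool_rot: [-0.706, 0.707, -0.021, 0.021]
contact_force: [-1.5, -2.6, 5.7]
gripper_width: 0.421
```

Gripped: the opening is about 36 mm and the side force is small. I turn clockwise slowly.

```bash
python3 -m crank '[{"linear":[0,0,0],"dr":[0,1,0],"hand":-1},{"linear":[0,0,0],"dr":[0,3,0],"hand":-1},{"linear":[0,0,0],"dr":[0,6,0],"hand":-1},{"linear":[0,0,0],"dr":[0,9,0],"hand":-1},{"linear":[0,0,0],"dr":[0,12,0],"hand":-1},{"linear":[0,0,0],"dr":[0,15,0],"hand":-1},{"linear":[0,0,0],"dr":[0,18,0],"hand":-1},{"linear":[0,0,0],"dr":[0,21,0],"hand":-1},{"linear":[0,0,0],"dr":[0,24,0],"hand":-1},{"linear":[0,0,0],"dr":[0,27,0],"hand":-1}]'
cat > chk.py <<'E'
from h import *
import sys
np.set_printoptions(precision=4,suppress=True)
o,R=tool();M=R.as_matrix();print(o["q"],"yaw",np.degrees(np.arctan2(M[1,2],M[0,2])),o["eef_pos"],o["contact_force"],o["torque"])
for c in("top","side"):
  im=bot.read_camera(c);cv2.imwrite(f"pics/{c}{sys.argv[1]}.png",im)
  try:
    xy,s,p=green(c,im,.123 if c=="top" else .118);print(c,xy,s[4],p,np.degrees(np.arctan2(p[1]-.072,p[0]-.58)))
  except Exception as e: print(c,e)
im=cv2.imread(f"pics/side{sys.argv[1]}.png");cv2.imwrite(f"pics/c{sys.argv[1]}.png",cv2.resize(im[120:320,220:460],None,fx=3,fy=3))
E
python3 chk.py 4
```

```text
t: 5.92
eef_pos: [0.5803, 0.0723, 0.1737]
tool_rot: [-0.682, 0.682, -0.185, 0.186]
contact_force: [1.2, 0.0, 3.0]
gripper_width: 0.423
[ 0.2375  0.4834 -0.612   1.8171  0.3367  0.9453  0.5189] yaw 59.544116739364846 [0.5803 0.0723 0.1737] [1.1801 0.0092 3.0077] [-0.4379  0.1281  0.0122]
top [268.2336 246.6542] 107 [0.5248 0.1292 0.123 ] 133.98459396709154
side [343.5911 257.4933] 225 [0.5319 0.1209 0.118 ] 134.49832907815437
```

It turns with no slip: both cameras put green at about 134°. I carry on.

```bash
python3 -m crank '[{"linear":[0,0,0],"dr":[0,3,0],"hand":-1},{"linear":[0,0,0],"dr":[0,7,0],"hand":-1},{"linear":[0,0,0],"dr":[0,11,0],"hand":-1},{"linear":[0,0,0],"dr":[0,15,0],"hand":-1},{"linear":[0,0,0],"dr":[0,19,0],"hand":-1},{"linear":[0,0,0],"dr":[0,23,0],"hand":-1},{"linear":[0,0,0],"dr":[0,27,0],"hand":-1},{"linear":[0,0,0],"dr":[0,31,0],"hand":-1},{"linear":[0,0,0],"dr":[0,35,0],"hand":-1},{"linear":[0,0,0],"dr":[0,38,0],"hand":-1}]'
python3 -m crank '[{"linear":[0,0,0],"dr":[0,3,0],"hand":-1},{"linear":[0,0,0],"dr":[0,7,0],"hand":-1},{"linear":[0,0,0],"dr":[0,11,0],"hand":-1},{"linear":[0,0,0],"dr":[0,15,0],"hand":-1},{"linear":[0,0,0],"dr":[0,19,0],"hand":-1},{"linear":[0,0,0],"dr":[0,23,0],"hand":-1},{"linear":[0,0,0],"dr":[0,27,0],"hand":-1},{"linear":[0,0,0],"dr":[0,31,0],"hand":-1},{"linear":[0,0,0],"dr":[0,35,0],"hand":-1},{"linear":[0,0,0],"dr":[0,38,0],"hand":-1}]'
python3 chk.py 5
```

```text
t: 6.85
eef_pos: [0.5812, 0.0731, 0.1737]
tool_rot: [0.586, -0.584, 0.397, -0.398]
contact_force: [4.5, 1.1, 0.3]
gripper_width: 0.42
t: 7.68
eef_pos: [0.5826, 0.0732, 0.1738]
tool_rot: [-0.426, 0.421, -0.566, 0.567]
contact_force: [9.1, 1.0, -3.4]
gripper_width: 0.419
[ 0.0169  0.4341 -0.3185  1.8302  0.1688  0.8974 -0.6651] yaw -16.40125065784316 [0.5826 0.0732 0.1738] [ 9.1355  0.9657 -3.4432] [ 0.4472 -1.2063  0.0844]
top attempt to get argmax of an empty sequence
side [300.4604 238.6733] 202 [0.6238 0.1311 0.118 ] 53.489856434099174
```

View pics/c5.png

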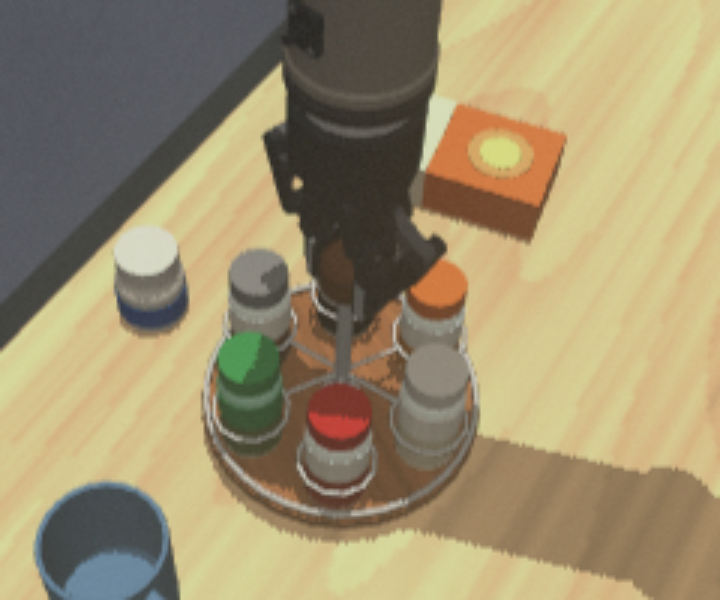

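All jars are standing, and green is at about (303,240), roughly 55–60° left of the front. There is a side force of 9 N from eccentricity, so I ease the tool 2 mm back while turning on.

```bash
python3 -m crank '[{"linear":[0.001,0,-0.001],"dr":[0,3,0],"hand":-1},{"linear":[0.0015,0,-0.0015],"dr":[0,7,0],"hand":-1},{"linear":[0.0015,0,-0.0015],"dr":[0,11,0],"hand":-1},{"linear":[0.0015,0,-0.0015],"dr":[0,15,0],"hand":-1},{"linear":[0.0015,0,-0.0015],"dr":[0,19,0],"hand":-1},{"linear":[0.0015,0,-0.0015],"dr":[0,23,0],"hand":-1},{"linear":[0.0015,0,-0.0015],"dr":[0,27,0],"hand":-1},{"linear":[0.0015,0,-0.0015],"dr":[0,31,0],"hand":-1},{"linear":[0.0015,0,-0.0015],"dr":[0,35,0],"hand":-1},{"linear":[0.0015,0,-0.0015],"dr":[0,38,0],"hand":-1}]'
python3 -m crank '[{"linear":[0,0,0],"dr":[0,2,0],"hand":-1},{"linear":[0,0,0],"dr":[0,5,0],"hand":-1},{"linear":[0,0,0],"dr":[0,8,0],"hand":-1},{"linear":[0,0,0],"dr":[0,11,0],"hand":-1},{"linear":[0,0,0],"dr":[0,14,0],"hand":-1},{"linear":[0,0,0],"dr":[0,16,0],"hand":-1},{"linear":[0,0,0],"dr":[0,17,0],"hand":-1},{"linear":[0,0,0],"dr":[0,17,0],"hand":-1},{"linear":[0,0,0],"dr":[0,17,0],"hand":-1},{"linear":[0,0,0],"dr":[0,17,0],"hand":-1}]'
python3 chk.py 6
python3 - <<'E'
import cv2,numpy as np
cv2.imwrite("pics/d6.png",np.hstack([cv2.resize(cv2.imread("pics/top6.png")[140:290,220:370],(400,400)),cv2.resize(cv2.imread("pics/side6.png")[170:310,260:400],(400,400))]))
E
```

```text
t: 8.62
eef_pos: [0.5836, 0.0725, 0.1738]
tool_rot: [-0.22, 0.212, -0.673, 0.674]
contact_force: [19.6, 1.3, -12.5]
gripper_width: 0.427
t: 9.45
eef_pos: [0.5839, 0.0719, 0.1739]
tool_rot: [0.12, -0.111, 0.698, -0.698]
contact_force: [19.9, 0.3, -12.3]
gripper_width: 0.422
[-0.1437  0.4155 -0.1088  1.8441  0.0582  0.8723 -1.5236] yaw -71.23934778029378 [0.5839 0.0719 0.1739] [ 19.8808   0.2746 -12.3211] [ 0.5284 -3.7515 -0.0131]
top attempt to get argmax of an empty sequence
side [303.7672 212.7328] 232 [0.6544 0.0755 0.118 ] 2.727339916868922
```

View pics/d6.png

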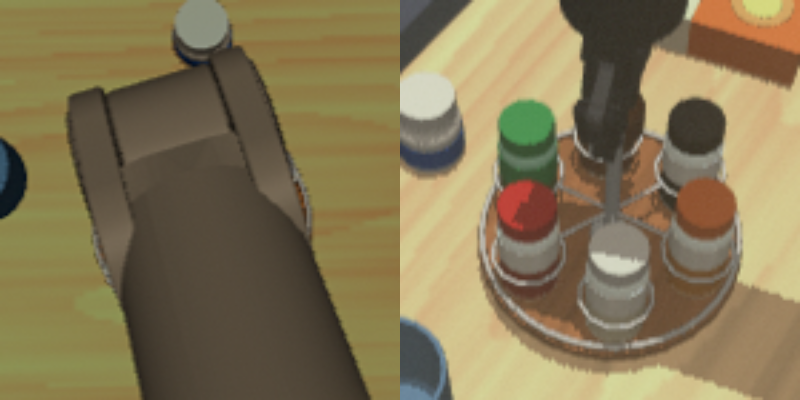

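Green is now at the front, at about (304,213) in the side view, with orange opposite it and all jars upright. The knob pulls the tool +x by 20 N: my shift went the wrong way. I undo it by moving the tool to +x, and measure the angle from opposite cap pairs.

```bash
python3 - <<'E'
from h import *
np.set_printoptions(precision=4,suppress=True)
P={k:ray("side",v,.123)[:2] for k,v in dict(green=(304.5,212.5),orange=(367.1,240.9),red=(304.8,242.6),black=(363.3,213.2)).items()}
for a,b,off in(("green","orange",0),("red","black",-60)):
  d=P[a]-P[b];print((P[a]+P[b])/2,np.degrees(np.arctan2(d[1],d[0]))+off,np.hypot(*d))
o,R=tool();print("tool shift for +3mm x",R.inv().apply([.003,0,0]))
E
```

```text
[0.5817 0.0721] 4.2227939481427805 0.13953489987765494
[0.5805 0.0747] 4.714982085688959 0.13678286850297103
tool shift for +3mm x [-0.0028  0.      0.001 ]
```

```bash
python3 -m crank '[{"linear":[-0.001,0,0.0003],"dr":[0,1,0],"hand":-1},{"linear":[-0.002,0,0.0007],"dr":[0,2,0],"hand":-1},{"linear":[-0.003,0,0.001],"dr":[0,3,0],"hand":-1},{"linear":[-0.003,0,0.001],"dr":[0,4,0],"hand":-1},{"linear":[-0.003,0,0.001],"dr":[0,4.7,0],"hand":-1},{"linear":[-0.003,0,0.001],"dr":[0,4.7,0],"hand":-1},{"linear":[-0.003,0,0.001],"dr":[0,4.7,0],"hand":-1},{"linear":[-0.003,0,0.001],"dr":[0,4.7,0],"hand":-1},{"linear":[-0.003,0,0.001],"dr":[0,4.7,0],"hand":-1}]'
python3 chk.py 7
python3 - <<'E'
import cv2
cv2.imwrite("pics/d7.png",cv2.resize(cv2.imread("pics/side7.png")[170:310,260:400],(560,560)))
E
```

```text
t: 10.3
eef_pos: [0.5841, 0.0717, 0.1738]
tool_rot: [0.089, -0.084, 0.702, -0.702]
contact_force: [8.5, -0.2, -2.9]
gripper_width: 0.421
[-0.1573  0.4179 -0.0908  1.8401  0.048   0.8792 -1.596 ] yaw -75.93096478907236 [0.5841 0.0717 0.1738] [ 8.5391 -0.2327 -2.9077] [ 0.324  -1.5571  0.0217]
top attempt to get argmax of an empty sequence
side [305.2832 210.7876] 226 [0.6547 0.0697 0.118 ] -1.7481407937040736
```

View pics/d7.png

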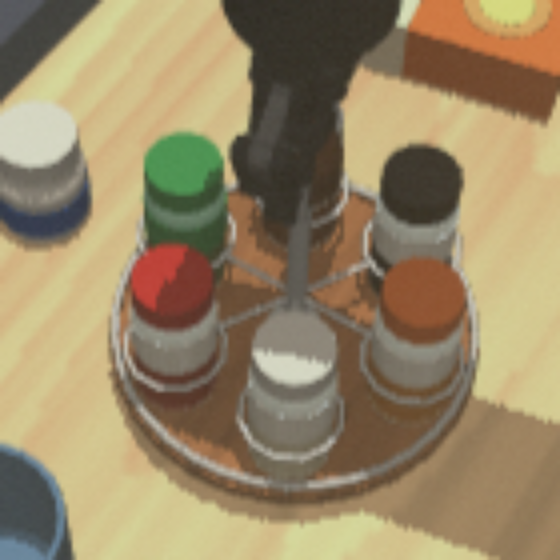

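Green is at (306,211), orange opposite at (366,242), and all caps are level. I run a short hold to confirm it is still, then hand in.

```bash
python3 -m crank '[{"linear":[0,0,0],"dr":[0,0,0],"hand":-1},{"linear":[0,0,0],"dr":[0,0,0],"hand":-1},{"linear":[0,0,0],"dr":[0,0,0],"hand":-1},{"linear":[0,0,0],"dr":[0,0,0],"hand":-1},{"linear":[0,0,0],"dr":[0,0,0],"hand":-1},{"linear":[0,0,0],"dr":[0,0,0],"hand":-1}]'
python3 chk.py 8; python3 - <<'E'
from h import *
np.set_printoptions(precision=4,suppress=True)
P=[ray("side",v,.123)[:2] for v in((306,210.7),(366.2,241.2))];d=P[0]-P[1];print((P[0]+P[1])/2,np.degrees(np.arctan2(d[1],d[0])))
print(bot.hand_in())
E
```

```text
t: 10.9
eef_pos: [0.5841, 0.0717, 0.1738]
tool_rot: [0.089, -0.084, 0.702, -0.702]
contact_force: [8.4, 0.3, -3.8]
gripper_width: 0.422
[-0.1574  0.4179 -0.0908  1.8401  0.048   0.8791 -1.596 ] yaw -75.92962462204883 [0.5841 0.0717 0.1738] [ 8.3963  0.2764 -3.8109] [ 0.3681 -1.5656 -0.0512]
top attempt to get argmax of an empty sequence
side [305.2423 210.7753] 227 [0.6548 0.0697 0.118 ] -1.730553170178522
[0.5823 0.0702] 1.3481468868335504
the job is handed in; nothing more can be done
None
```

I gripped the knob at 30 N and turned the carousel about 162° clockwise in slow steps of at most 4° per row. The green jar now faces the front, and I handed the job in at t ≈ 11 s still gripping the knob.

- **Jar angle:** the last checks disagree slightly but all fall well inside the ±11° allowed. The green cap's centroid gives −1.7°, the green–orange cap pair gives +1.3°, and the gripper's turn count gives about +0.6°.
- **Stillness:** over the last half-second hold the pose did not change. The gripper's opening stayed at the knob's width (0.42, about 36 mm), and the tool is within about 5 mm of the knob's centre.
- **Jars and bystanders:** all the jars that show in the last picture stand upright; the grey jar is mostly hidden behind the gripper. The pot, carton and mug look unmoved in the same view.
- **Side force on the knob:** I made one centring correction in the wrong direction, which raised the side force to about 20 N. I reversed it, and about 8 N remains.
- **Top camera:** the arm hid the jar from the top camera at the end, so the final angle rests on the side camera and the arm's own readings.

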